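# Fill the two empty cells of a dark vial store by feel

## Task

The sloping dark store on the bench keeps light-sensitive sample vials behind five pairs of sprung shutters; three of its cells already hold a vial and two are empty, and with the shutters shut you cannot see which. Feel through the shutters for the empty cells and put the two amber vials that stand on the bench into them, one to a cell, cap up and pushed right home on the cell floor below the shutters. Do not let either vial fall over, and leave the beaker, the timer and the marker where they are.

Things in the scene. Friction and masses are not known exactly. Their poses are not given: they have to be found in the camera images.
- cell_block: Sloping aluminium face of the white store: rises 25 deg away from the robot, 152 mm along the slope, 232 mm across. Origin: its centre, 130 mm above the bench. x up the slope, y across to the left, z straight out of the face. The housing, fixed, 240 mm wide and 164 mm high, has a vertical front 69 mm before the origin (97 mm high) and a vertical back 114 mm behind it.
- cell_1 (a point): Centre of the mouth of cell 1, the rightmost, level with the face; axes as cell_block. Five like cells, 44 mm apart in y, run along -z, so lean 25 deg from vertical, mouth to the robot. Mouth: slot 124 mm (x) by 34 mm (y), shut by two dark steel leaves hinged on its long sides that meet on the centre line; a 1 to 2 N push opens them inward, they reach 17 mm deep and spring shut.
- cell_2 (a point): Mouth of cell 2, like cell 1. Inside every cell the slot keeps its full size to 59 mm below the face (room for fingers that close along x, beside a vial); then a centred 28 mm square pocket with bevelled edge runs on to the floor 97 mm below the face. A vial that is home has its cap top 22 mm and its centre 59.5 mm below the face.
- cell_3 (a point): Mouth of cell 3, in the middle of the face, like cell 1. In a full cell whatever is pushed in on the centre line meets the cap of the stored vial 22 mm below the face, which yields 4 mm at most on its soft pad (10 N); in an empty cell it meets only the leaves. Three cells are full, two empty; which ones changes from run to run.
- cell_4 (a point): Centre of the mouth of cell 4, like cell 1.
- cell_5 (a point): Centre of the mouth of cell 5, the leftmost, like cell 1.
- vial_a_center (a point): Centre, half-way up, of one of two alike loose vials, standing on the bench right of the store: amber glass, black ribbed screw cap, 23 mm diameter over its whole height, 75 mm tall, about 35 g. z runs along it to the cap. Held by its top 25 mm it can be carried to the cell floor with the fingers in the slot.
- vial_b_center (a point): Centre of the other loose vial, alike, farther from the robot.
- beaker_center (a point): Centre of a loose small glass beaker, 46 mm diameter, 59 mm tall, to the left of the store; to be left alone.
- timer_center (a point): Centre of a loose white lab timer with a black dial, 63 x 68 x 57 mm, left of the store; to be left alone.
- marker_center (a point): Centre of a loose black-capped marker, 128 mm long, 16 mm thick, lying near the front edge of the bench; to be left alone.
Things that resemble listed ones, but are neither listed nor needed, are in the scene too. Leave any purple or turquoise look-alike of the part that bears vial_a_center alone. What is shaped like the part that bears vial_b_center but red is not meant.

How it is judged:
At the end, for the whole second after the job is handed in: Each vial is in a cell of its own, cap up, at rest and home: centre 55 to 63 mm below the face (59.5 is right home), within 12 mm of the cells' centre line up or down the slope, axis within 15 degrees of the cell's. Beaker, timer and marker are within 30 mm of where they stood (z of vial_a_center in the frame of cell_block between -0.063 and -0.055 m and x of vial_a_center in the frame of cell_block between -0.012 and 0.012 m and y of vial_a_center in the frame of cell_block between -0.1 and 0.1 m and angle between the z axis of each of vial_a_center, vial_b_center and the z axis of cell_block, either way round below 0.26 rad and angle between each of vial_a_center, vial_b_center's own z axis and vertical below 0.8 rad and linear speed of each of vial_a, vial_b below 0.02 m/s and z of vial_b_center in the frame of cell_block between -0.063 and -0.055 m and x of vial_b_center in the frame of cell_block between -0.012 and 0.012 m and y of vial_b_center in the frame of cell_block between -0.1 and 0.1 m and distance of each of beaker_center, timer_center, marker_center from where it was at the start of the episode below 0.03 m); the robot touches nothing.
It fails at once if a vial fell over (leaned more than 75 degrees) (angle between any of vial_a_center, vial_b_center's own z axis and vertical above 1.31 rad).
It fails at once if beaker, timer or marker was knocked more than 50 mm from its place (distance of any of beaker_center, timer_center, marker_center from where it was at the start of the episode above 0.05 m).
It also fails if it takes over 72 s, if anything falls off the work surface, if the arm or the gripper's body presses on something with over 40 N, if the wrist force passes 120 N, or if a joint passes its speed limit or range.

## Robot

A 7-joint arm with a two-finger parallel gripper is mounted at the origin on a cart in front of the work surface, level with it; the furniture and walls round the work are solid. World frame = base frame: x ahead of the robot, y to its left, z up, the work surface at z = 0. Lengths are in m, angles in rad, forces in N, time in s.
With the tool pointing down it reaches from about 0.425 to 1.025 m from the base axis. Payload 9.4 kg.
Tool frame: the origin (TCP) lies midway between the tips of the shut fingers; the grasp point (between the pads) lies 19 mm behind it; z points along the fingers, y is the line along which they close (so a half turn about z gives the same grasp; the last joint's range is limited). The gripper opens to 85 mm and grips with 20 to 120 N. Pads are 22 mm wide; open, the fingers measure 114 mm over their backs; the gripper's body (76 mm by 85 mm) begins 54 mm behind the grasp point. The pads swing forward as they close: fully open they stand 13 mm farther back than shut.
Start: joints at [-1.184, 0.599, -0.003, 1.599, 0.002, 0.943, -0.08], TCP at [0.324, 0.648, 0.231] pointing down, gripper open.
Joint ranges: [-2.57, 2.57], [-0.35, 1.97], [-1.29, 1.29], [0.11, 2.56], [-1.05, 4.19], [0.11, 1.86], [-2.63, 2.63]. Speed limits (rad/s): [2.22, 2.22, 3.01, 3.01, 3.14, 3.14, 3.14].

## Interface

Orientations are given as a rotation vector (axis times angle).
In Python, from cell import telemetry, vision, workorder gives the robot as it stands.
- The arm moves only by the tool play_rows, never from a script. Its argument "rows" is one flat list of numbers, 6 for each row, row after row: the shift along the tool's x, y, z in mm, then the turn, a rotation vector about the tool's x, y, z in units of 5 degrees (1.0 is 5 degrees). A call has exactly 5 rows; each row is the pose to reach, as a shift and turn from the pose commanded when the call began, along the tool's axes at that moment; what a row does not reach only later rows make up. A row lasts 1/8 s, in which the tool goes at most 62.5 mm and 10.7 degrees, less where a joint would pass 70% of its speed; a pose out of reach is approached as far as the arm can. A call with a gripper value outside its range is refused whole. "hand" is the opening, from 0 (shut) to 1 (fully open), set as the call begins (left out, the last holds). The fingers move at their own pace and stop on an object; the grip force is fixed at half the most. Time passes only in rows, so rows that repeat a pose let the fingers close, or fill a call up. It gives the time, the measured TCP pose, the force, the opening and the grip force at its end, in the units of the state.
- telemetry.observe(): the state, without advancing time (a new reading comes with each control period).
- vision.camera(name): name is "scene" or "top" or "wrist"; returns a dict with "image" (384x512x3 uint8, red, green, blue), "K" (3x3 intrinsics, pixels), "k1" (the pictures are not rectified: a ray, as slopes to the right and down, at radius r is drawn at 1 + k1 r^2 times it, then the intrinsics apply), "R" (3x3) and "t" (3): a world point X has camera coordinates R X + t; the wrist camera has in their place "mount" (4x4, takes a point from camera to tool coordinates, whose origin is the TCP and whose axes are the flange's). Camera axes: x right, y down, z forward; pixel columns grow to the right and rows downward; lengths in m; the calibration is good to about 2 mm. A picture is of the moment at which its call begins: read the wrist's pose just before it. There is no depth.
- workorder.hand_in(): hands the job in; it is judged then, once.
The state is a dict: "clock": time; "q": joint angles; "joint_velocities": joint speeds; "effort": joint torques, N m; "tool_pos": TCP position; "ee_rot": TCP orientation; "contact_force": force on the tool from outside, world axes, zero at the start; "moment": the same for the moment, N m; "gripper_width": finger opening in m; "grip_force": force on a finger pad.
Only numpy, scipy, OpenCV 4.12 (cv2) and the standard library are available. Lean on these libraries where they do the work, as an engineer would, in place of code of your own. Each camera call takes 0.05 s, during which the arm holds its last target. There are 200 camera calls.

## Working session

There is one attempt and no reset: what is moved stays moved. The work goes in short steps, Python scripts to look and compute and a tool call to move; the robot and the scene stay as the last step left them, time stands still between calls to the robot, and variables do not carry over. Pictures are saved under pics/ and viewed, at most 10 in all, crops included, and the job is handed in when it is done.

Besides the shell and the picture viewer there is one more tool, called after "Emit:" by a JSON object that holds its "api" and its "payload", one argument or row to a line. play_rows: Moves the arm, as the interface text tells. Its arguments: {"type":"object","properties":{"rows":{"type":"array"},"hand":{"type":"number"}},"required":["rows"]}

```bash
ls; mkdir -p pics; python3 - <<'E'
from cell import telemetry, vision
import cv2
s=telemetry.observe();print({k:s[k] for k in('clock','tool_pos','ee_rot','gripper_width','contact_force')})
for n in('scene','top'):
    c=vision.camera(n);cv2.imwrite(f'pics/{n}0.png',c['image'][:,:,::-1]);print(n,c['K'],c['k1'],c['R'],c['t'])
c=vision.camera('wrist');print(c['K'],c['k1'],c['mount'])
a=cv2.imread('pics/scene0.png');b=cv2.imread('pics/top0.png')
E
```

```text
pics
{'clock': 0.0, 'tool_pos': array([0.32411514, 0.64797407, 0.23040411]), 'ee_rot': array([-7.21822099e-01, -3.05731311e+00,  2.47461917e-03]), 'gripper_width': 0.08491571676396406, 'contact_force': array([-0.49291885, -0.26640029, -0.31369458])}
scene [[455.14561592   0.         262.44989847]
 [  0.         455.14561592 195.75761161]
 [  0.           0.           1.        ]] 0.02509558725021345 [[-0.61316776 -0.78994268 -0.00398235]
 [-0.36745827  0.28968313 -0.88377492]
 [ 0.69928514 -0.54043894 -0.46789533]] [0.33538827 0.2513377  0.97371649]
top [[420.44095788   0.         259.04767752]
 [  0.         420.44095788 197.52515041]
 [  0.           0.           1.        ]] -0.10588908319004459 [[ 3.72585430e-03 -9.99992547e-01  1.01152548e-03]
 [-9.92088684e-01 -3.82333339e-03 -1.25480776e-01]
 [ 1.25483709e-01 -5.35999891e-04 -9.92095536e-01]] [0.02574152 0.51625613 1.11212346]
[[341.84143802   0.         253.44688455]
 [  0.         341.84143802 189.25083913]
 [  0.           0.           1.        ]] -0.023409856690811928 [[ 4.52189581e-04 -9.52958304e-01 -3.03101083e-01  7.71580676e-02]
 [ 9.99999623e-01  6.55810553e-04 -5.70010175e-04 -4.30044678e-04]
 [ 7.41972818e-04 -3.03100711e-01  9.52958241e-01 -1.41653899e-01]
 [ 0.00000000e+00  0.00000000e+00  0.00000000e+00  1.00000000e+00]]
```

View pics/scene0.png

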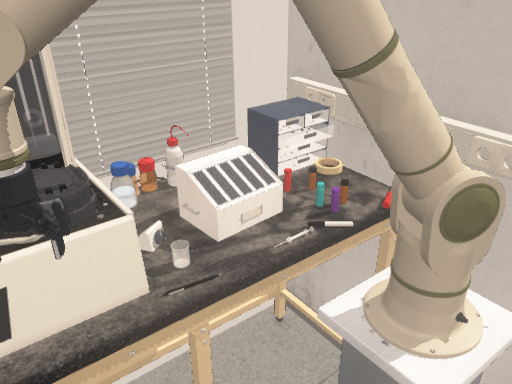

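View pics/top0.png

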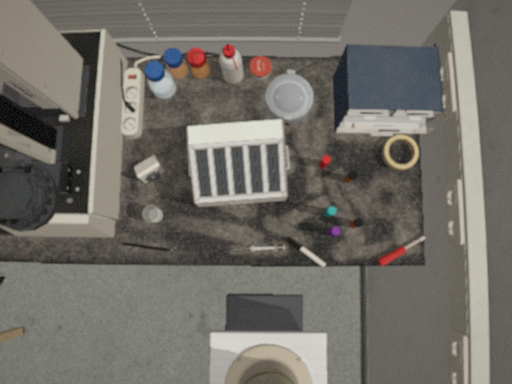

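The scene shows the store at (232,190). In the top picture the candidates are amber caps at (350,177) and (356,222), turquoise at (331,211), purple at (336,231) and red at (326,160). I choose the two amber vials with black caps and check them in one close crop.

```bash
cat > h.py <<'E'
import numpy as np, cv2
from cell import telemetry, vision
from scipy.spatial.transform import Rotation as Ro
def ray(c,u,v):
    K=c['K'];x=(u-K[0,2])/K[0,0];y=(v-K[1,2])/K[1,1];a,b=x,y
    for _ in range(20):
        f=1+c['k1']*(a*a+b*b);a,b=x/f,y/f
    d=np.array([a,b,1.])
    if 'R' in c: return -c['R'].T@c['t'], c['R'].T@d
    s=c['state'];T=Ro.from_rotvec(s['ee_rot']).as_matrix();M=c['mount']
    return s['tool_pos']+T@M[:3,3], T@M[:3,:3]@d
def atz(c,u,v,z):
    o,d=ray(c,u,v);return o+d*(z-o[2])/d[2]
def proj(c,X):
    if 'R' in c: p=c['R']@X+c['t']
    else:
        s=c['state'];T=Ro.from_rotvec(s['ee_rot']).as_matrix();M=c['mount'];p=M[:3,:3].T@(T.T@(X-s['tool_pos'])-M[:3,3])
    a,b=p[0]/p[2],p[1]/p[2];f=1+c['k1']*(a*a+b*b);K=c['K']
    return np.array([K[0,0]*a*f+K[0,2],K[1,1]*b*f+K[1,2]])
def cam(n):
    s=telemetry.observe();c=dict(vision.camera(n));c['state']=s;return c
E
python3 - <<'E'
import cv2,numpy as np
b=cv2.imread('pics/top0.png');a=cv2.imread('pics/scene0.png')
x=cv2.resize(b[105:245,180:380],None,fx=4,fy=4,interpolation=cv2.INTER_CUBIC)
cv2.imwrite('pics/c1.png',x)
E
```

```text
(no output)
```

View pics/c1.png

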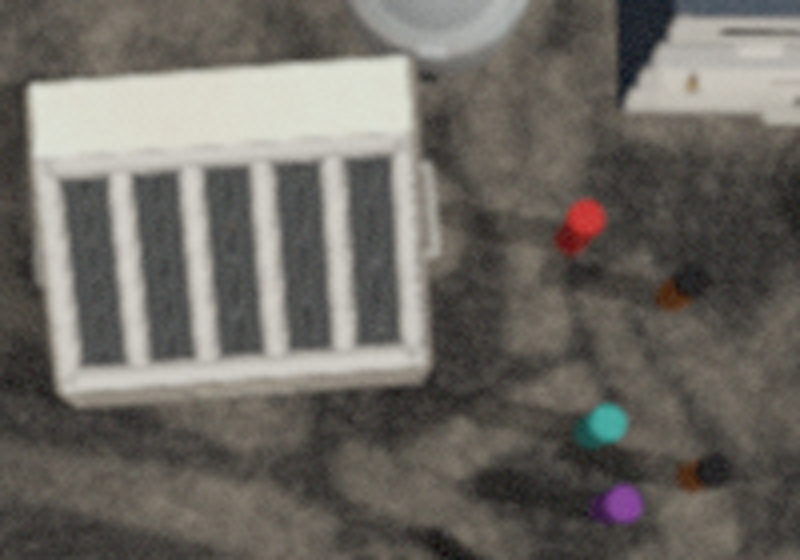

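The crop shows amber vials with black caps at crop (693,280) and (714,470), so top pixels (353,175) and (358.5,222.5). The slots are also clear. Next I fit the block pose.

```bash
cat >> h.py <<'E'
def face(p): # x,y,yaw -> R,origin
    x,y,w=p;return Ro.from_euler('z',w).as_matrix()@Ro.from_euler('y',-25,degrees=True).as_matrix(),np.array([x,y,.13])
E
python3 - <<'E'
from h import *
from scipy.optimize import least_squares
c=cam('top')
P={2:[(63,181),(107,177),(83,365),(123,361)],-2:[(345,160),(389,156),(360,347),(400,342)],0:[(205,170),(249,166),(222,357),(263,352)]}
f=lambda u,v:((u+.5)/4-.5+180,(v+.5)/4-.5+105)
X=[];U=[]
for k,l in P.items():
    for (x,y),q in zip([(62,17),(62,-17),(-62,17),(-62,-17)],l):
        X.append((x/1e3,(44*k+y)/1e3,0));U.append(f(*q))
X=np.array(X);U=np.array(U)
def r(p):
    R,o=face(p);return np.concatenate([proj(c,o+R@x)-u for x,u in zip(X,U)])
s=least_squares(r,[.55,0,0]);print(s.x,np.degrees(s.x[2]),np.abs(s.fun).max())
R,o=face(s.x)
for k in range(5):print('cell',k+1,o+R@np.array([0,(k-2)*.044,0]))
for n,q in dict(a=(714,470),b=(693,280)).items():
    print(n,atz(c,*f(*q),.075))
for n,q in dict(teal=(606,425),purple=(622,504),red=(585,220)).items(): print(n,atz(c,*f(*q),.075))
for q in [(690,477),(673,297)]: print('bottom',atz(c,*f(*q),.02))
# scene check: project
d=cam('scene')
print('scene px slots',[proj(d,o+R@np.array([sx*.062,k*.044+sy*.017,0])).round(1) for k,sx,sy in[(-2,1,-1),(-2,-1,-1),(2,1,1),(2,-1,1)]])
for q in[(714,470),(693,280)]:print(proj(d,atz(c,*f(*q),.075)))
E
```

```text
[0.57251479 0.08044772 0.07665231] 4.391853722074021 2.0413696908099723
cell 1 [ 0.57925359 -0.00729389  0.13      ]
cell 2 [0.57588419 0.03657691 0.13      ]
cell 3 [0.57251479 0.08044772 0.13      ]
cell 4 [0.56914539 0.12431852 0.13      ]
cell 5 [0.56577599 0.16818932 0.13      ]
a [ 0.44685535 -0.23194141  0.075     ]
b [ 0.57301136 -0.22111059  0.075     ]
teal [ 0.47626599 -0.16117961  0.075     ]
purple [ 0.42460125 -0.17085481  0.075     ]
red [ 0.61311333 -0.14971455  0.075     ]
bottom [ 0.44576672 -0.22824848  0.02      ]
bottom [ 0.57099643 -0.21927529  0.02      ]
scene px slots [array([249.1, 153.3]), array([274.9, 181.3]), array([190.2, 173.6]), array([216.4, 205.4])]
[343.30182356 180.42347502]
[311.89002217 167.80585339]
```

```bash
cat >> h.py <<'E'
FP=[0.5725,0.0804,0.0767]
def cellpose(k,depth,fx=0.,fy=0.,p=None):
    R,o=face(p or FP);return o+R@np.array([fx,(k-3)*.044+fy,-depth]),np.column_stack([R[:,1],R[:,0],-R[:,2]])
def down(X):
    w=FP[2];return np.array(X),np.column_stack([[-np.sin(w),np.cos(w),0],[np.cos(w),np.sin(w),0],[0,0,-1]])
def mv(T,S=None):
    """shift (mm), turn (5deg units) from pose S (default: measured) to T"""
    if S is None:
        s=telemetry.observe();S=(s['tool_pos'],Ro.from_rotvec(s['ee_rot']).as_matrix())
    return np.r_[S[1].T@(T[0]-S[0])*1e3, Ro.from_matrix(S[1].T@T[1]).as_rotvec(degrees=True)/5].round(2)
E
python3 - <<'E'
from h import *
np.set_printoptions(suppress=True)
up=lambda T,z:(np.array([T[0][0],T[0][1],z]),T[1])
print(mv(cellpose(5,-.11)))
print(cellpose(5,-.11)[0])
E
```

```text
[-390.92 -345.25    1.44   -4.55   -2.57   11.61]
[0.51940568 0.16457914 0.22969386]
```

Emit:
{"api": "play_rows", "payload": {
  "rows": [-20, -20, -40, 0, 0, 1, -60, -55, -70, 0, 0, 2.5, -100, -90, -80, 0, 0, 4, -150, -130, -80, 0, 0, 5.5, -200, -175, -80, 0, 0, 7],
  "hand": 0
}}

```text
clock: 0.88
tool_pos: [0.4233, 0.4065, 0.3116]
ee_rot: [1.614, 2.695, 0.001]
contact_force: [0.8, -1.0, -0.4]
gripper_width: 0.0002
grip_force: 0.0
```

```bash
python3 - <<'E'
from h import *
np.set_printoptions(suppress=True)
print(mv(cellpose(5,-.11)))
print(telemetry.observe())
E
```

```text
[-258.64  -29.64   81.82   -4.92   -1.04    4.68]
{'clock': 0.875, 'q': array([-0.99655252,  0.35109929,  0.18477312,  1.83972238, -0.0772737 ,
        0.95688671, -0.28633579]), 'joint_velocities': array([ 0.45078448, -0.26949545,  0.34898587,  0.47324119, -0.10533798,
       -0.18370494, -0.19118265]), 'effort': array([ -5.3474772 , -55.60266852,   0.69286147, -26.7393887 ,
         0.03743889,   0.46635292,   0.2832377 ]), 'tool_pos': array([0.42330728, 0.40650422, 0.31157899]), 'ee_rot': array([1.61350942, 2.69529476, 0.00119925]), 'contact_force': array([ 0.80031168, -0.9767926 , -0.37852789]), 'moment': array([-0.04153397, -0.07495102,  0.00984785]), 'grip_force': 0.0, 'gripper_width': 0.000248971684236231}
```

Emit:
{"api": "play_rows", "payload": {
  "rows": [-50, -5, 5, -0.8, -0.2, 1, -105, -10, 25, -1.8, -0.4, 2, -160, -20, 45, -2.8, -0.6, 3, -210, -25, 65, -3.8, -0.8, 4, -255, -28, 80, -4.9, -1, 4.7]
}}

```text
clock: 1.5
tool_pos: [0.5197, 0.1689, 0.2314]
ee_rot: [1.911, 2.062, 0.462]
contact_force: [1.6, -0.5, -0.4]
gripper_width: -0.0
grip_force: 0.0
```

Emit:
{"api": "play_rows", "payload": {
  "rows": [0, 0, 0, 0, 0, 0, 0, 0, 0, 0, 0, 0, 0, 0, 0, 0, 0, 0, 0, 0, 0, 0, 0, 0, 0, 0, 0, 0, 0, 0]
}}

```text
clock: 2.12
tool_pos: [0.5195, 0.1712, 0.2315]
ee_rot: [1.909, 2.068, 0.459]
contact_force: [0.7, -0.8, 0.4]
gripper_width: -0.0002
grip_force: 0.0
```

```bash
python3 - <<'E'
from h import *
np.set_printoptions(suppress=True)
print(mv(cellpose(5,-.11)))
c=cam('wrist');im=c['image'][:,:,::-1].copy();cv2.imwrite('pics/w1.png',im)
import pickle;pickle.dump(c,open('w1.pkl','wb'))
R,o=face(FP)
for k in range(1,6):
    pts=np.array([proj(c,o+R@np.array([sx*.062,(k-3)*.044+sy*.017,0])) for sx,sy in[(1,1),(1,-1),(-1,-1),(-1,1)]])
    print(k,pts.round(0).tolist())
    cv2.polylines(im,[pts.round().astype(int)],True,(0,0,255),1)
cv2.imwrite('pics/w1o.png',im)
E
```

```text
[-6.61 -1.29  1.35 -0.03 -0.05  0.03]
1 [[319.0, 357.0], [317.0, 386.0], [187.0, 385.0], [185.0, 357.0]]
2 [[322.0, 317.0], [320.0, 348.0], [185.0, 348.0], [182.0, 317.0]]
3 [[326.0, 274.0], [323.0, 308.0], [181.0, 307.0], [179.0, 273.0]]
4 [[330.0, 226.0], [327.0, 263.0], [178.0, 263.0], [175.0, 225.0]]
5 [[334.0, 173.0], [330.0, 214.0], [175.0, 214.0], [172.0, 172.0]]
```

View pics/w1o.png

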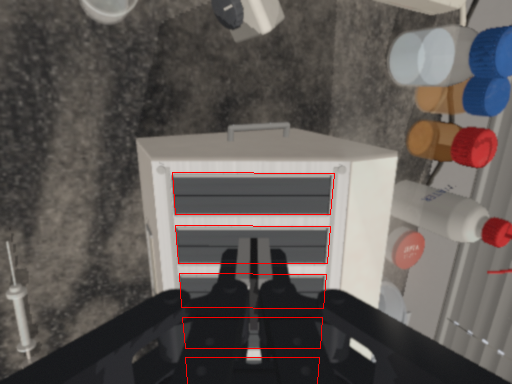

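The overlay of the fitted slots lands on the real ones to a few pixels: cell 5 at rows 173–214, cell 4 at rows 226–263. I'll refine numerically from this close view.

```bash
python3 - <<'E'
from h import *
import pickle
from scipy.optimize import least_squares
c=pickle.load(open('w1.pkl','rb'));g=cv2.cvtColor(c['image'],cv2.COLOR_RGB2GRAY).astype(float)
R,o=face(FP)
W=[];U=[]
def edge(pm,d):  # subpixel gradient max along image direction d near pm
    d=d/np.linalg.norm(d);t=np.arange(-8,8.01,.25)
    pr=cv2.remap(g.astype(np.float32),(pm[0]+t*d[0]).astype(np.float32)[None],(pm[1]+t*d[1]).astype(np.float32)[None],1)[0]
    gr=np.convolve(np.diff(pr),np.ones(5)/5,'same');i=np.argmax(gr[8:-8])+8;return t[i]+.125,gr[i]
obs=[]
for k,xs in((5,(-.05,-.03,-.01,.01,.03,.05)),(4,(-.05,-.035,.045))):
    for sy in(1,-1):
        for x in xs:
            f=np.array([x,(k-3)*.044+sy*.017,0]);a=proj(c,o+R@f);b=proj(c,o+R@(f+[0,sy*.001,0]))
            obs.append((f,a,(b-a)/np.linalg.norm(b-a),edge(a,b-a)))
for k,sx,ys in((5,1,(-.008,.006)),(5,-1,(-.008,.006)),(4,1,(-.006,.006)),(4,-1,(-.006,.006))):
    for y in ys:
        f=np.array([sx*.062,(k-3)*.044+y,0]);a=proj(c,o+R@f);b=proj(c,o+R@(f+[sx*.001,0,0]))
        obs.append((f,a,(b-a)/np.linalg.norm(b-a),edge(a,b-a)))
print([(round(q[3][0],1),round(q[3][1],1)) for q in obs])
def r(p,z=.13):
    R2,o2=face(p[:3]);o2=o2+[0,0,p[3] if len(p)>3 else 0]
    return [(proj(c,o2+R2@f)-a)@d-e[0] for f,a,d,e in obs]
for n in(3,4):
    s=least_squares(r,(FP+[0])[:n],loss='soft_l1');print(s.x.round(4),np.abs(s.fun).max())
E
```

```text
[(np.float64(-4.6), np.float64(8.5)), (np.float64(-4.4), np.float64(9.0)), (np.float64(-4.4), np.float64(9.1)), (np.float64(-4.4), np.float64(9.3)), (np.float64(-4.1), np.float64(9.1)), (np.float64(-4.1), np.float64(8.9)), (np.float64(-0.1), np.float64(7.8)), (np.float64(-0.1), np.float64(8.1)), (np.float64(-0.4), np.float64(8.7)), (np.float64(-0.4), np.float64(8.3)), (np.float64(-0.4), np.float64(8.2)), (np.float64(-0.4), np.float64(7.9)), (np.float64(-4.4), np.float64(9.8)), (np.float64(-4.4), np.float64(9.7)), (np.float64(-3.9), np.float64(9.3)), (np.float64(-0.4), np.float64(7.4)), (np.float64(-0.4), np.float64(7.8)), (np.float64(-0.6), np.float64(7.8)), (np.float64(-2.1), np.float64(10.0)), (np.float64(-2.1), np.float64(10.0)), (np.float64(0.6), np.float64(12.6)), (np.float64(0.4), np.float64(10.9)), (np.float64(-1.9), np.float64(12.2)), (np.float64(-1.9), np.float64(11.4)), (np.float64(0.1), np.float64(10.9)), (np.float64(0.1), np.float64(10.9))]
[0.5727 0.0784 0.0906] 3.3257261849032878
[ 0.5744  0.0772  0.0885 -0.0043] 2.660808535353816
```

```bash
sed -i 's/^FP=.*/FP=[0.5727,0.0788,0.085]/' h.py; python3 - <<'E'
from h import *
np.set_printoptions(suppress=True)
print(mv(cellpose(5,-.01)),mv(cellpose(5,.025)))
E
```

```text
[ -8.55  -1.55 101.05  -0.03  -0.01  -0.06] [ -8.58  -1.45 136.05  -0.03  -0.01  -0.06]
```

Emit:
{"api": "play_rows", "payload": {
  "rows": [-2, 0, 40, 0, 0, 0, -8, -1, 80, 0, 0, 0, -8.5, -1.5, 101, 0, 0, 0, -8.5, -1.5, 101, 0, 0, 0, -8.5, -1.5, 101, 0, 0, 0]
}}

```text
clock: 2.8
tool_pos: [0.5484, 0.1532, 0.1605]
ee_rot: [1.896, 2.054, 0.389]
contact_force: [-0.3, -0.3, -0.6]
gripper_width: 0.0001
grip_force: 0.0
```

Emit:
{"api": "play_rows", "payload": {
  "rows": [0, 0, 10, 0, 0, 0, 0, 0, 20, 0, 0, 0, 0, 0, 30, 0, 0, 0, 0, 0, 35, 0, 0, 0, 0, 0, 35, 0, 0, 0]
}}

```text
clock: 3.42
tool_pos: [0.5622, 0.1523, 0.1288]
ee_rot: [1.897, 2.054, 0.387]
contact_force: [0.1, -0.1, 0.2]
gripper_width: -0.0
grip_force: 0.0
```

```bash
cat > st.py <<'E'
from h import *
np.set_printoptions(suppress=True)
s=telemetry.observe();R,o=face(FP);print(s['clock'],'face pos mm',(R.T@(s['tool_pos']-o)*1e3).round(1),'force face',(R.T@s['contact_force']).round(1))
E
python3 st.py
```

```text
3.425 face pos mm [-4.3 74.2  0.7] force face [ 0.2 -0.1  0.2]
```

```bash
python3 - <<'E'
from h import *
np.set_printoptions(suppress=True)
s=telemetry.observe();print(s['q'],s['joint_velocities']);print(mv(cellpose(5,.025)))
E
```

```text
[-0.4390305   0.51160691 -0.0504351   2.31389863  1.80279323  0.23432535
 -2.16481837] [-0.00970251 -0.012162    0.01198435  0.00335683 -0.01307245 -0.00692282
  0.01233388]
[15.09  4.9  24.83 -0.22  0.58  0.07]
```

Emit:
{"api": "play_rows", "payload": {
  "rows": [4, 1, -8, 0, 0, 0, 8, 2, -8, 0, 0.3, 0, 12, 4, -8, -0.2, 0.6, 0, 15, 5, -8, -0.2, 0.6, 0, 15, 5, -8, -0.2, 0.6, 0]
}}

```text
clock: 4.05
tool_pos: [0.5626, 0.1681, 0.1378]
ee_rot: [1.895, 2.077, 0.458]
contact_force: [0.3, 1.2, -0.8]
gripper_width: 0.0002
grip_force: 0.0
```

```bash
cat >> st.py <<'E'
print('q',s['q'].round(2),'tilt err',mv(cellpose(3,0))[3:])
E
python3 st.py
```

```text
4.05 face pos mm [ 1.  89.9  8.1] force face [ 0.   1.1 -0.9]
q [-0.38  0.5  -0.13  2.31  1.88  0.24 -2.24] tilt err [-0.02 -0.02  0.07]
```

Emit:
{"api": "play_rows", "payload": {
  "rows": [0, 0, 8, 0, 0, 0, -1, 0, 16, 0, 0, 0, -2, -1, 24, 0, 0, 0, -2, -1, 33, 0, 0, 0, -2, -1, 33, 0, 0, 0]
}}

```text
clock: 4.68
tool_pos: [0.5755, 0.1668, 0.1067]
ee_rot: [1.896, 2.077, 0.458]
contact_force: [-4.2, -1.4, 6.5]
gripper_width: 0.0004
grip_force: 5.2
```

```bash
python3 st.py
```

```text
4.675 face pos mm [ -0.6  87.4 -25.5] force face [-1.2 -1.   7.7]
q [-0.29  0.57 -0.23  2.3   2.01  0.31 -2.34] tilt err [-0.02 -0.02  0.07]
```

Emit:
{"api": "play_rows", "payload": {
  "rows": [0, 0, -18, 0, 0, 0, 0, 0, -34, 0, 0, 0, -22, 0, -34, 0, 0, 0, -44, 0, -34, 0, 0, 0, -44, 0, -34, 0, 0, 0]
}}

```text
clock: 5.3
tool_pos: [0.5655, 0.12, 0.1376]
ee_rot: [1.898, 2.074, 0.456]
contact_force: [1.1, 0.3, 0.4]
gripper_width: -0.0005
grip_force: 0.0
```

```bash
python3 st.py
```

```text
5.3 face pos mm [-0.2 41.7  8.4] force face [ 1.2  0.2 -0.1]
q [-0.24  0.49 -0.18  2.34  2.01  0.23 -2.27] tilt err [-0.02 -0.    0.04]
```

Emit:
{"api": "play_rows", "payload": {
  "rows": [2, 0, 8, 0, 0, 0, 2, 0, 16, 0, 0, 0, 2, 0, 24, 0, 0, 0, 2, 0, 34, 0, 0, 0, 2, 0, 34, 0, 0, 0]
}}

```text
clock: 5.92
tool_pos: [0.5794, 0.1257, 0.1069]
ee_rot: [1.895, 2.078, 0.459]
contact_force: [-4.1, -0.3, 7.4]
gripper_width: 0.0004
grip_force: 5.3
```

```bash
python3 st.py
```

```text
5.925 face pos mm [ -0.1  46.2 -25.5] force face [-0.6  0.   8.5]
q [-0.18  0.57 -0.27  2.32  2.09  0.31 -2.34] tilt err [-0.02 -0.03  0.08]
```

Emit:
{"api": "play_rows", "payload": {
  "rows": [0, 0, -18, 0, 0, 0, 0, 0, -34, 0, 0, 0, -22, 0, -34, 0, 0, 0, -46, 0, -34, 0, 0, 0, -46, 0, -34, 0, 0, 0]
}}

```text
clock: 6.55
tool_pos: [0.5695, 0.0764, 0.1376]
ee_rot: [1.898, 2.074, 0.457]
contact_force: [-0.3, 0.8, 0.8]
gripper_width: 0.0002
grip_force: 0.0
```

Emit:
{"api": "play_rows", "payload": {
  "rows": [0, 0, 8, 0, 0, 0, 0, 0, 16, 0, 0, 0, 0, 0, 24, 0, 0, 0, 0, 0, 34, 0, 0, 0, 0, 0, 34, 0, 0, 0]
}}

```text
clock: 7.18
tool_pos: [0.5836, 0.08, 0.107]
ee_rot: [1.895, 2.078, 0.459]
contact_force: [-3.1, 0.3, 7.5]
gripper_width: 0.0
grip_force: 5.4
```

```bash
python3 st.py
```

```text
7.175 face pos mm [  0.2   0.3 -25.5] force face [0.4 0.6 8.1]
q [-0.06  0.57 -0.31  2.33  2.17  0.3  -2.33] tilt err [-0.01 -0.03  0.08]
```

Emit:
{"api": "play_rows", "payload": {
  "rows": [0, 0, -18, 0, 0, 0, 0, 0, -34, 0, 0, 0, -22, 0, -34, 0, 0, 0, -44, 0, -34, 0, 0, 0, -44, 0, -34, 0, 0, 0]
}}

```text
clock: 7.8
tool_pos: [0.5735, 0.0327, 0.1376]
ee_rot: [1.898, 2.074, 0.457]
contact_force: [-0.4, -0.3, -0.8]
gripper_width: -0.0003
grip_force: 0.0
```

Emit:
{"api": "play_rows", "payload": {
  "rows": [0, 0, 8, 0, 0, 0, 0, 0, 16, 0, 0, 0, 0, 0, 24, 0, 0, 0, 0, 0, 34, 0, 0, 0, 0, 0, 34, 0, 0, 0]
}}

```text
clock: 8.43
tool_pos: [0.5877, 0.0357, 0.1062]
ee_rot: [1.896, 2.078, 0.457]
contact_force: [1.1, -0.8, -1.1]
gripper_width: 0.0001
grip_force: 0.8
```

```bash
python3 st.py
```

```text
8.425 face pos mm [  0.2 -44.2 -26.3] force face [ 0.5 -0.9 -1.4]
q [ 0.06  0.57 -0.33  2.33  2.24  0.28 -2.3 ] tilt err [-0.03 -0.03  0.07]
```

Emit:
{"api": "play_rows", "payload": {
  "rows": [0, 0, 8, 0, 0, 0, 0, 0, 16, 0, 0, 0, 0, 0, 27, 0, 0, 0, 0, 0, 27, 0, 0, 0, 0, 0, 27, 0, 0, 0]
}}

```text
clock: 9.05
tool_pos: [0.5988, 0.0367, 0.0826]
ee_rot: [1.896, 2.078, 0.458]
contact_force: [0.8, 0.2, -0.5]
gripper_width: -0.0
grip_force: 0.0
```

```bash
python3 st.py
```

```text
9.05 face pos mm [  0.3 -44.2 -52.4] force face [ 0.5  0.2 -0.8]
q [ 0.08  0.63 -0.37  2.31  2.28  0.33 -2.33] tilt err [-0.02 -0.02  0.07]
```

Emit:
{"api": "play_rows", "payload": {
  "rows": [0, 0, -30, 0, 0, 0, 0, 0, -80, 0, 0, 0, 0, 0, -135, 0, 0, 0, 0, 0, -135, 0, 0, 0, 0, 0, -135, 0, 0, 0],
  "hand": 0.7
}}

```text
clock: 9.68
tool_pos: [0.543, 0.031, 0.2039]
ee_rot: [1.895, 2.076, 0.456]
contact_force: [-0.9, -0.4, -0.1]
gripper_width: 0.0599
grip_force: 0.0
```

```bash
python3 st.py; python3 - <<'E'
from h import *
np.set_printoptions(suppress=True)
print(mv(down([.573,-.221,.2])),mv(down([.447,-.232,.2])))
E
```

```text
9.675 face pos mm [  0.8 -45.1  81.2] force face [-0.9 -0.4  0.3]
q [-0.01  0.33 -0.23  2.35  1.3   0.13 -1.39] tilt err [-0.01  0.    0.07]
[-253.67    4.45    7.17    4.99    0.02    0.07] [-253.23 -110.23  -46.17    4.99    0.02    0.07]
```

Emit:
{"api": "play_rows", "payload": {
  "rows": [-40, 0, 0, 1, 0, 0, -90, 0, 0, 2, 0, 0, -150, 2, 2, 3, 0, 0, -205, 4, 5, 4, 0, 0, -254, 4, 7, 5, 0, 0]
}}

```text
clock: 10.3
tool_pos: [0.5707, -0.1933, 0.2]
ee_rot: [-2.119, -2.316, 0.004]
contact_force: [1.1, 0.0, -0.2]
gripper_width: 0.0597
grip_force: 0.0
```

Emit:
{"api": "play_rows", "payload": {
  "rows": [0, 0, 0, 0, 0, 0, 0, 0, 0, 0, 0, 0, 0, 0, 0, 0, 0, 0, 0, 0, 0, 0, 0, 0, 0, 0, 0, 0, 0, 0]
}}

```text
clock: 10.92
tool_pos: [0.5705, -0.1899, 0.1995]
ee_rot: [2.116, 2.32, -0.005]
contact_force: [-0.4, -0.5, 0.8]
gripper_width: 0.0601
grip_force: 0.0
```

```bash
python3 - <<'E'
from h import *
np.set_printoptions(suppress=True)
c=cam('wrist');import pickle;pickle.dump(c,open('w2.pkl','wb'));im=c['image'][:,:,::-1].copy()
print(c['state']['tool_pos'],c['state']['q'].round(2),mv(down([.573,-.221,.2])))
for X in([.573,-.221,.075],[.573,-.221,0],[.447,-.232,.075],[.447,-.232,0]):
    p=proj(c,np.array(X));print(p.round(0));cv2.circle(im,tuple(p.round().astype(int).tolist()),3,(0,255,0),1)
cv2.imwrite('pics/w2.png',im)
E
```

```text
[ 0.57047863 -0.18986459  0.19946461] [ 0.7   0.57 -0.7   1.89  0.49  0.85 -0.17] [-31.05  -0.31  -0.55  -0.02   0.04   0.07]
[253. 215.]
[253. 188.]
[103. 214.]
[133. 188.]
```

View pics/w2.png

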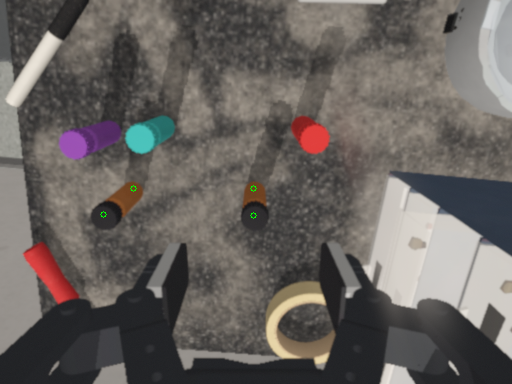

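The wrist view shows the gap between fingers centred at column 254. The amber vial b cap is at (255,214), vial a cap at (107,215), and red (313,137), turquoise (148,135) and purple (80,144) stay clear of the fingers' path. Going down on b.

Emit:
{"api": "play_rows", "payload": {
  "rows": [-15, 2, 10, 0, 0, 0, -30, 4, 35, 0, 0, 0, -30, 4, 75, 0, 0, 0, -30, 4, 95, 0, 0, 0, -30, 4, 95, 0, 0, 0]
}}

```text
clock: 11.6
tool_pos: [0.576, -0.2204, 0.102]
ee_rot: [-2.117, -2.318, 0.007]
contact_force: [0.5, 0.0, 1.2]
gripper_width: 0.0598
grip_force: 0.0
```

```bash
python3 - <<'E'
from h import *
np.set_printoptions(suppress=True)
print(telemetry.observe()['tool_pos'],mv(down([.5745,-.220,.044])))
E
```

```text
[ 0.57599673 -0.2204103   0.10202424] [ 0.61 -1.15 58.03 -0.06  0.01  0.06]
```

Emit:
{"api": "play_rows", "payload": {
  "rows": [0, -1, 20, 0, 0, 0, 0, -1, 40, 0, 0, 0, 0, -1, 58, 0, 0, 0, 0, -1, 58, 0, 0, 0, 0, -1, 58, 0, 0, 0]
}}

```text
clock: 12.22
tool_pos: [0.5762, -0.2206, 0.0463]
ee_rot: [2.118, 2.319, -0.005]
contact_force: [0.1, -0.5, 0.0]
gripper_width: 0.0601
grip_force: 0.0
```

Emit:
{"api": "play_rows", "payload": {
  "rows": [0, 0, 0, 0, 0, 0, 0, 0, 0, 0, 0, 0, 0, 0, 0, 0, 0, 0, 0, 0, 0, 0, 0, 0, 0, 0, 0, 0, 0, 0],
  "hand": 0
}}

```text
clock: 12.85
tool_pos: [0.5762, -0.2208, 0.0469]
ee_rot: [2.118, 2.318, -0.005]
contact_force: [-0.6, 0.1, 6.1]
gripper_width: 0.0214
grip_force: 58.5
```

```bash
python3 - <<'E'
from h import *
np.set_printoptions(suppress=True)
s=telemetry.observe();print(s['tool_pos'],s['gripper_width'],s['grip_force'],s['q'].round(2))
S=down([0,0,0])[1]
# lift, then to above cell 1: vial bottom is ~44 mm beyond TCP
print(mv(cellpose(1,-.10)),mv(cellpose(2,-.10)),cellpose(1,-.10)[0])
E
```

```text
[ 0.57617014 -0.22084638  0.04687618] 0.021425129585278344 58.50275695323944 [ 0.62  0.77 -0.54  1.96  0.69  0.6  -0.29]
[ 210.38  -19.39 -174.44   -5.01    0.02    0.07] [ 254.38  -19.16 -174.58   -5.01    0.02    0.07] [ 0.53806175 -0.01247022  0.22063078]
```

Emit:
{"api": "play_rows", "payload": {
  "rows": [0, 0, -30, 0, 0, 0, 0, 0, -80, 0, 0, 0, 0, -5, -135, 0, 0, 0, 25, -10, -175, -0.5, 0, 0, 70, -15, -190, -1.2, 0, 0]
}}

```text
clock: 13.48
tool_pos: [0.5561, -0.1523, 0.2384]
ee_rot: [2.069, 2.259, 0.118]
contact_force: [-0.7, 0.7, -0.0]
gripper_width: 0.0209
grip_force: 58.7
```

```bash
python3 - <<'E'
from h import *
np.set_printoptions(suppress=True)
s=telemetry.observe();print(s['tool_pos'],s['gripper_width'],s['grip_force'],s['q'].round(2))
print(mv(cellpose(1,-.09)))
E
```

```text
[ 0.5561481  -0.15232565  0.23836994] 0.02092563256151131 58.69803786277771 [ 0.73  0.47 -0.76  1.98  0.46  0.75 -0.2 ]
[141.    -4.43  25.91  -3.76   0.04   0.04]
```

Emit:
{"api": "play_rows", "payload": {
  "rows": [35, -2, 0, -1, 0, 0, 75, -4, 5, -2, 0, 0, 110, -4, 15, -3, 0, 0, 137, -4, 26, -3.8, 0, 0, 137, -4, 26, -3.8, 0, 0]
}}

```text
clock: 14.1
tool_pos: [0.5404, -0.0139, 0.2093]
ee_rot: [1.893, 2.079, 0.457]
contact_force: [0.3, 0.6, -0.4]
gripper_width: 0.0212
grip_force: 58.6
```

Emit:
{"api": "play_rows", "payload": {
  "rows": [0, 0, 0, 0, 0, 0, 0, 0, 0, 0, 0, 0, 0, 0, 0, 0, 0, 0, 0, 0, 0, 0, 0, 0, 0, 0, 0, 0, 0, 0]
}}

```text
clock: 14.72
tool_pos: [0.5414, -0.0161, 0.2094]
ee_rot: [1.897, 2.075, 0.455]
contact_force: [0.9, 1.6, -0.4]
gripper_width: 0.0214
grip_force: 58.7
```

```bash
python3 st.py; python3 - <<'E'
from h import *
np.set_printoptions(suppress=True)
print(mv(cellpose(1,-.06)))
c=cam('wrist');im=c['image'][:,:,::-1].copy();import pickle;pickle.dump(c,open('w3.pkl','wb'))
R,o=face(FP)
for k in(1,2,3):
    for y in(-.017,0,.017):
        p=np.array([proj(c,o+R@np.array([x,(k-3)*.044+y,0])) for x in(-.062,.062)]);cv2.polylines(im,[p.round().astype(int)],0,(0,0,255),1)
cv2.imwrite('pics/w3.png',im)
E
```

```text
14.725 face pos mm [ -2.  -91.9  88.5] force face [ 0.8  1.5 -0.8]
q [ 0.16  0.33 -0.3   2.34  1.09  0.11 -1.08] tilt err [-0.02  0.01  0.06]
[ 3.94  2.11 28.49 -0.02  0.01  0.06]
```

View pics/w3.png

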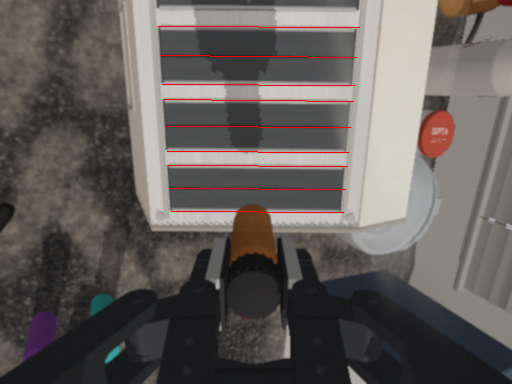

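The view shows the vial upright in the grip (cap at (255,290)). The overlay of cells 1 and 2 lies on the real slots within 1–2 px, so I correct by the 4 mm and go in.

Emit:
{"api": "play_rows", "payload": {
  "rows": [2, 1, 10, 0, 0, 0, 4, 2, 20, 0, 0, 0, 4, 2, 32, 0, 0, 0, 4, 2, 32, 0, 0, 0, 4, 2, 32, 0, 0, 0]
}}

```text
clock: 15.4
tool_pos: [0.556, -0.0104, 0.1813]
ee_rot: [1.896, 2.076, 0.455]
contact_force: [0.2, 0.2, -0.0]
gripper_width: 0.021
grip_force: 58.7
```

```bash
python3 st.py; python3 - <<'E'
from h import *
np.set_printoptions(suppress=True)
print(mv(cellpose(1,0)))
E
```

```text
15.4 face pos mm [ -0.3 -87.5  56.7] force face [ 0.2  0.2 -0.1]
q [ 0.15  0.39 -0.31  2.34  1.67  0.13 -1.66] tilt err [-0.03  0.    0.06]
[-0.52  0.39 56.74 -0.03  0.    0.06]
```

Emit:
{"api": "play_rows", "payload": {
  "rows": [0, 0, 12, 0, 0, 0, 0, 0, 24, 0, 0, 0, 0, 0, 36, 0, 0, 0, -0.5, 0, 48, 0, 0, 0, -0.5, 0, 57, 0, 0, 0]
}}

```text
clock: 16.02
tool_pos: [0.5801, -0.0085, 0.1295]
ee_rot: [1.895, 2.077, 0.456]
contact_force: [-1.1, 1.3, 1.8]
gripper_width: 0.0211
grip_force: 59.2
```

```bash
python3 st.py
```

```text
16.025 face pos mm [ -0.3 -87.6  -0.4] force face [-0.1  1.4  2. ]
q [ 0.3   0.55 -0.54  2.32  1.95  0.3  -1.92] tilt err [-0.02 -0.    0.07]
```

Well aligned; continue into the pocket to about depth 45, then check the force.

Emit:
{"api": "play_rows", "payload": {
  "rows": [0, 0, 8, 0, 0, 0, 0, 0, 16, 0, 0, 0, 0, 0, 24, 0, 0, 0, 0, 0, 30, 0, 0, 0, 0, 0, 30, 0, 0, 0]
}}

```text
clock: 16.65
tool_pos: [0.5928, -0.0074, 0.1016]
ee_rot: [1.896, 2.077, 0.455]
contact_force: [0.6, 4.3, -4.0]
gripper_width: 0.021
grip_force: 59.2
```

```bash
python3 st.py
```

```text
16.65 face pos mm [ -0.5 -87.6 -31.1] force face [-0.8  4.3 -4.1]
q [ 0.33  0.63 -0.58  2.31  2.03  0.37 -1.98] tilt err [-0.03 -0.01  0.07]
```

Emit:
{"api": "play_rows", "payload": {
  "rows": [0.5, 0, 6, 0, 0, 0, 0.5, 0, 12, 0, 0, 0, 0.5, 0, 17, 0, 0, 0, 0.5, 0, 19, 0, 0, 0, 0.5, 0, 19, 0, 0, 0]
}}

```text
clock: 17.27
tool_pos: [0.6006, -0.0069, 0.0848]
ee_rot: [1.896, 2.075, 0.455]
contact_force: [0.1, 2.0, -0.8]
gripper_width: 0.0216
grip_force: 59.6
```

```bash
python3 st.py
```

```text
17.275 face pos mm [ -0.5 -87.8 -49.6] force face [-0.1  2.  -0.8]
q [ 0.34  0.67 -0.6   2.3   2.06  0.41 -2.  ] tilt err [-0.02  0.01  0.06]
```

Emit:
{"api": "play_rows", "payload": {
  "rows": [0, 0, 1, 0, 0, 0, 0, 0, 2, 0, 0, 0, 0, 0, 3, 0, 0, 0, 0, 0, 3, 0, 0, 0, 0, 0, 3, 0, 0, 0]
}}

```text
clock: 17.9
tool_pos: [0.6006, -0.0066, 0.0844]
ee_rot: [1.893, 2.075, 0.455]
contact_force: [-19.2, -2.6, 37.4]
gripper_width: 0.021
grip_force: 64.2
```

```bash
python3 st.py
```

```text
17.9 face pos mm [ -0.6 -87.5 -50. ] force face [-1.8 -0.9 42.1]
q [ 0.34  0.67 -0.61  2.3   2.07  0.41 -2.01] tilt err [-0.    0.02  0.08]
```

Emit:
{"api": "play_rows", "payload": {
  "rows": [0, 0, -2.5, 0, 0, 0, 0, 0, -2.5, 0, 0, 0, 0, 0, -2.5, 0, 0, 0, 0, 0, -2.5, 0, 0, 0, 0, 0, -2.5, 0, 0, 0]
}}

```text
clock: 18.52
tool_pos: [0.6009, -0.0068, 0.0848]
ee_rot: [1.895, 2.075, 0.455]
contact_force: [-5.3, -0.6, 9.2]
gripper_width: 0.0211
grip_force: 60.1
```

Emit:
{"api": "play_rows", "payload": {
  "rows": [0, 0, 0, 0, 0, 0, 0, 0, 0, 0, 0, 0, 0, 0, 0, 0, 0, 0, 0, 0, 0, 0, 0, 0, 0, 0, 0, 0, 0, 0],
  "hand": 0.5
}}

```text
clock: 19.15
tool_pos: [0.6009, -0.0065, 0.0845]
ee_rot: [1.896, 2.076, 0.455]
contact_force: [1.0, -0.1, -0.8]
gripper_width: 0.0427
grip_force: 0.8
```

Emit:
{"api": "play_rows", "payload": {
  "rows": [0, 0, -15, 0, 0, 0, 0, 0, -40, 0, 0, 0, 0, 0, -80, 0, 0, 0, 0, 0, -120, 0, 0, 0, 0, 0, -140, 0, 0, 0]
}}

```text
clock: 19.77
tool_pos: [0.5461, -0.012, 0.2025]
ee_rot: [1.893, 2.075, 0.45]
contact_force: [0.5, 0.5, -0.6]
gripper_width: 0.0425
grip_force: 0.0
```

```bash
python3 st.py;  python3 - <<'E'
from h import *
np.set_printoptions(suppress=True)
print(telemetry.observe()['gripper_width'],mv(down([.450,-.233,.16])))
E
```

```text
19.775 face pos mm [ -0.4 -88.2  80.1] force face [ 0.3  0.5 -0.8]
q [ 0.2   0.35 -0.36  2.34  1.29  0.15 -1.28] tilt err [-0.03  0.05  0.09]
0.04253010013443795 [-211.15 -123.4    -8.57    4.97    0.07    0.07]
```

Emit:
{"api": "play_rows", "payload": {
  "rows": [-40, -20, -15, 1, 0, 0, -90, -50, -20, 2, 0, 0, -135, -80, -20, 3, 0, 0, -175, -105, -15, 4, 0, 0, -207, -123, -9, 5, 0, 0],
  "hand": 0.7
}}

```text
clock: 20.4
tool_pos: [0.4502, -0.2289, 0.16]
ee_rot: [2.121, 2.316, -0.015]
contact_force: [0.2, -0.2, 0.2]
gripper_width: 0.0598
grip_force: 0.0
```

Emit:
{"api": "play_rows", "payload": {
  "rows": [0, 0, 0, 0, 0, 0, 0, 0, 0, 0, 0, 0, 0, 0, 0, 0, 0, 0, 0, 0, 0, 0, 0, 0, 0, 0, 0, 0, 0, 0]
}}

```text
clock: 21.02
tool_pos: [0.4511, -0.2265, 0.1594]
ee_rot: [2.118, 2.318, -0.015]
contact_force: [0.4, -0.3, 0.4]
gripper_width: 0.0596
grip_force: 0.0
```

```bash
python3 - <<'E'
from h import *
np.set_printoptions(suppress=True)
s=telemetry.observe();print(s['tool_pos'],s['q'].round(2),mv(down([.450,-.233,.1])))
c=cam('wrist');im=c['image'][:,:,::-1].copy()
p=proj(c,np.array([.450,-.233,.075]));print(p);cv2.circle(im,tuple(p.round().astype(int).tolist()),4,(0,255,0),1)
cv2.imwrite('pics/w4.png',im)
E
```

```text
[ 0.45113012 -0.22646197  0.15937701] [ 0.89  0.54 -0.77  2.13  0.61  0.7  -0.2 ] [-5.96 -1.37 59.43 -0.07  0.09  0.06]
[251.59696405 203.73522562]
```

View pics/w4.png

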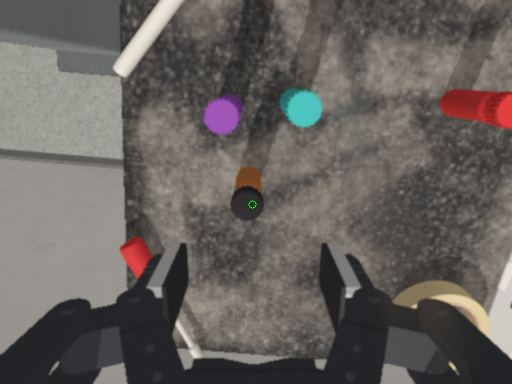

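Vial a's cap is at (247,204), 5 px left of the prediction, so x≈0.447. The finger paths are clear of purple (223,115) and of the screwdriver (140,255).

Emit:
{"api": "play_rows", "payload": {
  "rows": [-3, -2, 20, 0, 0, 0, -6, -4, 45, 0, 0, 0, -6, -4, 75, 0, 0, 0, -6, -4, 100, 0, 0, 0, -6, -4, 113, 0, 0, 0]
}}

```text
clock: 21.7
tool_pos: [0.4466, -0.2339, 0.0451]
ee_rot: [-2.12, -2.318, 0.015]
contact_force: [0.2, -0.9, -0.0]
gripper_width: 0.0604
grip_force: 0.0
```

Emit:
{"api": "play_rows", "payload": {
  "rows": [0, 0, 0, 0, 0, 0, 0, 0, 0, 0, 0, 0, 0, 0, 0, 0, 0, 0, 0, 0, 0, 0, 0, 0, 0, 0, 0, 0, 0, 0],
  "hand": 0
}}

```text
clock: 22.32
tool_pos: [0.4472, -0.2344, 0.0469]
ee_rot: [2.119, 2.316, -0.014]
contact_force: [-1.3, 1.4, 6.3]
gripper_width: 0.0212
grip_force: 58.8
```

```bash
python3 - <<'E'
from h import *
np.set_printoptions(suppress=True)
s=telemetry.observe();print(s['tool_pos'],s['gripper_width'],s['grip_force'],s['q'].round(2))
print(mv(cellpose(2,-.09)))
E
```

```text
[ 0.44719124 -0.23444463  0.04691621] 0.02120932008083505 58.77339541912079 [ 0.74  0.7  -0.55  2.21  0.88  0.46 -0.43]
[ 255.73  113.73 -167.25   -5.06    0.08    0.06]
```

Emit:
{"api": "play_rows", "payload": {
  "rows": [0, 0, -30, 0, 0, 0, 0, 0, -80, 0, 0, 0, 0, 0, -135, 0, 0, 0, 20, 10, -175, -0.5, 0, 0, 60, 30, -195, -1.2, 0, 0]
}}

```text
clock: 22.95
tool_pos: [0.4731, -0.1712, 0.2427]
ee_rot: [2.072, 2.257, 0.106]
contact_force: [1.0, 1.0, -0.3]
gripper_width: 0.0209
grip_force: 58.7
```

```bash
python3 - <<'E'
from h import *
np.set_printoptions(suppress=True)
s=telemetry.observe();print(s['tool_pos'],s['gripper_width'],s['grip_force'],s['q'].round(2))
print(mv(cellpose(2,-.09)))
E
```

```text
[ 0.47313851 -0.1712128   0.24272858] 0.020898990325820974 58.69171500205994 [ 0.93  0.4  -0.9   2.11  0.47  0.72 -0.18]
[196.94  78.95  37.65  -3.83   0.1    0.03]
```

Emit:
{"api": "play_rows", "payload": {
  "rows": [45, 18, 0, -0.8, 0, 0, 90, 36, 5, -1.7, 0, 0, 135, 54, 15, -2.6, 0, 0, 170, 70, 28, -3.4, 0.1, 0, 193, 78, 37, -3.8, 0.1, 0]
}}

```text
clock: 23.58
tool_pos: [0.5354, 0.0188, 0.2127]
ee_rot: [1.905, 2.082, 0.441]
contact_force: [1.4, -0.9, -0.3]
gripper_width: 0.0216
grip_force: 58.6
```

Emit:
{"api": "play_rows", "payload": {
  "rows": [0, 0, 0, 0, 0, 0, 0, 0, 0, 0, 0, 0, 0, 0, 0, 0, 0, 0, 0, 0, 0, 0, 0, 0, 0, 0, 0, 0, 0, 0]
}}

```text
clock: 24.2
tool_pos: [0.5357, 0.0163, 0.2127]
ee_rot: [1.908, 2.079, 0.438]
contact_force: [-0.0, 0.7, -0.5]
gripper_width: 0.0215
grip_force: 58.7
```

```bash
python3 st.py; python3 - <<'E'
from h import *
np.set_printoptions(suppress=True)
print(mv(cellpose(2,-.057)))
E
```

```text
24.2 face pos mm [ -3.3 -59.1  92.8] force face [-0.2  0.7 -0.5]
q [ 0.15  0.32 -0.39  2.34  1.1   0.19 -1.16] tilt err [-0.19  0.05  0.02]
[15.28  3.88 35.64 -0.19  0.05  0.02]
```

Emit:
{"api": "play_rows", "payload": {
  "rows": [7, 2, 5, -0.1, 0, 0, 15, 4, 15, -0.2, 0, 0, 15, 4, 28, -0.2, 0, 0, 15, 4, 35, -0.2, 0, 0, 15, 4, 35, -0.2, 0, 0]
}}

```text
clock: 24.82
tool_pos: [0.5522, 0.0336, 0.1817]
ee_rot: [1.897, 2.071, 0.454]
contact_force: [-0.3, 0.5, -0.5]
gripper_width: 0.0215
grip_force: 58.7
```

```bash
python3 st.py; python3 - <<'E'
from h import *
np.set_printoptions(suppress=True)
print(mv(cellpose(2,0)))
E
```

```text
24.825 face pos mm [ -0.2 -43.2  57.1] force face [-0.5  0.5 -0.4]
q [ 0.02  0.39 -0.27  2.35  1.69  0.16 -1.78] tilt err [-0.    0.04  0.04]
[-0.56  0.17 57.15 -0.    0.04  0.04]
```

Emit:
{"api": "play_rows", "payload": {
  "rows": [0, 0, 12, 0, 0, 0, -0.5, 0, 24, 0, 0, 0, -0.5, 0, 36, 0, 0, 0, -0.5, 0, 48, 0, 0, 0, -0.5, 0, 57, 0, 0, 0]
}}

```text
clock: 25.45
tool_pos: [0.5765, 0.0348, 0.1304]
ee_rot: [1.896, 2.07, 0.455]
contact_force: [-0.3, 0.5, -0.1]
gripper_width: 0.0214
grip_force: 59.0
```

```bash
python3 st.py
```

```text
25.45 face pos mm [  0.2 -44.1   0.4] force face [-0.2  0.5  0. ]
q [ 0.16  0.53 -0.48  2.33  1.97  0.32 -2.04] tilt err [0.01 0.04 0.04]
```

Emit:
{"api": "play_rows", "payload": {
  "rows": [0, 0, 8, 0, 0, 0, 0, 0, 16, 0, 0, 0, 0, 0, 24, 0, 0, 0, 0, 0, 31, 0, 0, 0, 0, 0, 31, 0, 0, 0]
}}

```text
clock: 26.08
tool_pos: [0.5894, 0.0364, 0.1019]
ee_rot: [1.896, 2.071, 0.455]
contact_force: [0.9, -0.1, -1.3]
gripper_width: 0.0212
grip_force: 59.3
```

```bash
python3 st.py
```

```text
26.075 face pos mm [ -0.1 -43.7 -31. ] force face [ 0.2 -0.2 -1.6]
q [ 0.19  0.61 -0.52  2.32  2.04  0.38 -2.1 ] tilt err [-0.    0.04  0.04]
```

Emit:
{"api": "play_rows", "payload": {
  "rows": [0, 0, 7, 0, 0, 0, 0, 0, 14, 0, 0, 0, 0, 0, 18, 0, 0, 0, 0, 0, 20, 0, 0, 0, 0, 0, 20, 0, 0, 0]
}}

```text
clock: 26.7
tool_pos: [0.5974, 0.0372, 0.0849]
ee_rot: [1.895, 2.071, 0.455]
contact_force: [-4.9, -0.6, 9.6]
gripper_width: 0.0214
grip_force: 61.0
```

```bash
python3 st.py
```

```text
26.7 face pos mm [  0.  -43.6 -49.8] force face [-0.4 -0.2 10.8]
q [ 0.2   0.66 -0.54  2.31  2.08  0.42 -2.12] tilt err [0.01 0.04 0.05]
```

Home with 11 N on the floor at the same depth as the first vial. Release and withdraw.

Emit:
{"api": "play_rows", "payload": {
  "rows": [0, 0, -0.5, 0, 0, 0, 0, 0, -0.5, 0, 0, 0, 0, 0, -0.5, 0, 0, 0, 0, 0, -0.5, 0, 0, 0, 0, 0, -0.5, 0, 0, 0],
  "hand": 0.5
}}

```text
clock: 27.32
tool_pos: [0.5977, 0.037, 0.0848]
ee_rot: [1.896, 2.071, 0.455]
contact_force: [0.3, -0.5, -0.1]
gripper_width: 0.0428
grip_force: 0.5
```

Emit:
{"api": "play_rows", "payload": {
  "rows": [0, 0, -15, 0, 0, 0, 0, 0, -40, 0, 0, 0, 0, 0, -80, 0, 0, 0, 0, 0, -120, 0, 0, 0, 0, 0, -140, 0, 0, 0]
}}

```text
clock: 27.95
tool_pos: [0.5412, 0.0323, 0.2071]
ee_rot: [1.893, 2.069, 0.454]
contact_force: [0.3, -0.0, -0.5]
gripper_width: 0.0428
grip_force: 0.0
```

Emit:
{"api": "play_rows", "payload": {
  "rows": [0, 0, -20, 0, 0, 0, 50, 0, -50, 1, 0, 0, 100, -30, -50, 2, 0, 0, 150, -60, -50, 3, 0, 0, 200, -60, -50, 4, 0, 0],
  "hand": 0
}}

```text
clock: 28.58
tool_pos: [0.4469, 0.225, 0.2234]
ee_rot: [2.079, 2.268, 0.086]
contact_force: [2.1, -0.0, -0.1]
gripper_width: 0.0002
grip_force: 0.0
```

```bash
python3 st.py; python3 - <<'E'
from h import *
a=cam('top')['image'];b=cam('scene')['image']
cv2.imwrite('pics/end.png',np.hstack([cv2.resize(a[90:270,110:380],None,fx=1.45,fy=1.45,interpolation=2),cv2.resize(b[130:300,140:380],None,fx=1.63,fy=261/170,interpolation=2)])[:,:,::-1])
E
```

```text
28.575 face pos mm [-62.9 156.4 132.4] force face [ 1.8 -0.2 -0.9]
q [-0.07  0.39 -0.71  2.13  0.49  0.7  -1.03] tilt err [-4.04  0.1   0.04]
```

View pics/end.png

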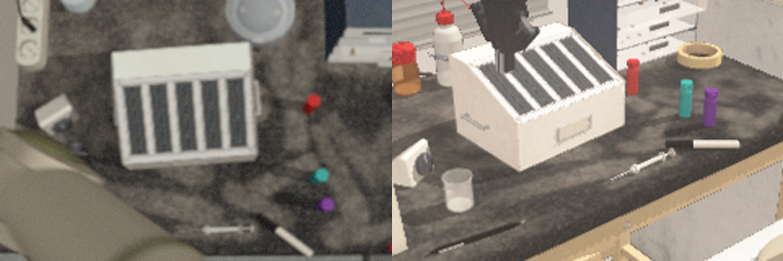

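Both amber vials are gone from the bench and all shutters are shut. The beaker (458,190), timer (412,160), marker (290,238) and look-alikes are in place. Handing in after a short rest.

Emit:
{"api": "play_rows", "payload": {
  "rows": [0, 0, 0, 0, 0, 0, 0, 0, 0, 0, 0, 0, 0, 0, 0, 0, 0, 0, 0, 0, 0, 0, 0, 0, 0, 0, 0, 0, 0, 0]
}}

```text
clock: 29.3
tool_pos: [0.4493, 0.2242, 0.2228]
ee_rot: [2.08, 2.267, 0.089]
contact_force: [-0.4, 0.3, -0.1]
gripper_width: -0.0001
grip_force: 0.0
```

```bash
python3 -c "
from cell import workorder
print(workorder.hand_in())"
```

```text
the job is handed in; nothing more can be done
None
```

I handed the job in at about 29 s with the two amber vials in the empty cells 1 and 2, each pressed down until the arm felt the cell floor; hand-in returned no verdict, and I did not re-probe the vials after letting go.

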